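# Line the reagent bottles up by height

## Task

Set the three loose reagent bottles out on the aluminium rail in order of height: the shortest on the pad next to the red tab, the middle one on the middle pad, and the tallest on the pad next to the yellow tab. Stand each bottle upright and centred on its pad, let go of it, and never tip a bottle over.

Things in the scene. Friction and masses are not known exactly. Their poses are not given: they have to be found in the camera images.
- small_mid (a point): The shortest bottle: amber glass vial with a white label, with a white cap, 46 mm across the body, 76 mm tall, about 90 g. Round, loose, stands upright on the bench. The point is at its centre, half-way up (38 mm above its underside); z is up along the bottle. The cap is 40 mm across and takes up the top 26 mm; grasp it from above by the cap.
- medium_mid (a point): The middle bottle: laboratory bottle with an orange cap, 56 mm across the body, 108 mm tall, about 180 g. Round, loose, stands upright on the bench. The point is at its centre, half-way up (54 mm above its underside); z is up along the bottle. The cap is 45 mm across and takes up the top 28 mm; grasp it from above by the cap.
- large_mid (a point): The tallest bottle: laboratory bottle with a blue cap, 70 mm across the body, 146 mm tall, about 300 g. Round, loose, stands upright on the bench. The point is at its centre, half-way up (73 mm above its underside); z is up along the bottle. The cap is 51 mm across and takes up the top 28 mm; grasp it from above by the cap.
- pad_1_top (a point): One of three equal round grey pads with a white rim line and a white centre dot, 72 mm across, in one row, 85 mm apart, on a fixed flat aluminium rail (86 x 310 mm). The point is the centre of the pad's top face, 9 mm above the bench; z up, y along the row. Pad 1 is at the row's left end (the +y end).
- pad_2_top (a point): One of three equal round grey pads with a white rim line and a white centre dot, 72 mm across, in one row, 85 mm apart, on a fixed flat aluminium rail (86 x 310 mm). The point is the centre of the pad's top face, 9 mm above the bench; z up, y along the row. Pad 2 is the middle one.
- pad_3_top (a point): One of three equal round grey pads with a white rim line and a white centre dot, 72 mm across, in one row, 85 mm apart, on a fixed flat aluminium rail (86 x 310 mm). The point is the centre of the pad's top face, 9 mm above the bench; z up, y along the row. Pad 3 is at the row's right end.
- red_tab_top (a point): Fixed flat red tab, 76 x 22 mm, 4 mm thick, lying across the rail at one end of the row, 53 mm beyond the centre of the end pad; the yellow tab is at the other end, and which end is which varies. The point is the centre of its top face, 10 mm above the bench.
- yellow_tab_top (a point): Fixed flat yellow tab, 76 x 22 mm, 4 mm thick, lying across the rail at one end of the row, 53 mm beyond the centre of the end pad; the red tab is at the other end, and which end is which varies. The point is the centre of its top face, 10 mm above the bench.
- hung_pipette (a point): Obstacle, fixed: lower end of a slim dark pipette hanging from the shelf above the back of the bench, 400 mm up; it is 60 mm wide and reaches up to 620 mm. A wide blue pipette hangs 300 to 400 mm to the left of it, its nearest edge 60 mm nearer to the robot. Also a blue pipette on a stand, 350 mm high, at the bench's front edge straight ahead of the robot. Keep arm and gripper off all of them.
Things that resemble listed ones, but are neither listed nor needed, are in the scene too. What is shaped like the part that bears small_mid but blue is not meant.

How it is judged:
By the outcome, as a careful person would: the job done as asked, in the order asked, and still so for the second after the job is handed in, with the robot touching nothing.
It also fails if it takes over 77 s, if anything falls off the work surface, if the arm or the gripper's body presses on something with over 40 N, if the wrist force passes 120 N, or if a joint passes its speed limit or range.

## Robot

A 6-joint arm with a two-finger parallel gripper is mounted at the origin on a cart in front of the work surface, level with it; the furniture and walls round the work are solid. World frame = base frame: x ahead of the robot, y to its left, z up, the work surface at z = 0. Lengths are in m, angles in rad, forces in N, time in s.
With the tool pointing down it reaches from about 0.375 to 0.925 m from the base axis. Payload 5.7 kg.
Tool frame: the origin (TCP) lies midway between the tips of the shut fingers; the grasp point (between the pads) lies 19 mm behind it; z points along the fingers, y is the line along which they close (so a half turn about z gives the same grasp; the last joint's range is limited). The gripper opens to 88 mm and grips with 3 to 60 N. Pads are 20 mm wide; open, the fingers measure 115 mm over their backs; the gripper's body (75 mm by 178 mm) begins 61 mm behind the grasp point.
Start: joints at [-1.242, 0.359, 1.51, -0, 1.272, -0.115], TCP at [0.258, -0.542, 0.191] pointing down, gripper open.
Joint ranges: [-2.97, 2.97], [-1.01, 2.36], [0.21, 2.38], [-0.96, 4.11], [0.2, 2.71], [-2.98, 2.98]. Speed limits (rad/s): [2.39, 2.39, 3.14, 3.14, 3.14, 3.14].

## Interface

Orientations are given as a unit quaternion [x, y, z, w].
In Python, from bench import move_ptp, servo_line, goto_joints, move_gripper, sleep, inverse_kinematics, capture, PlanningError, close_job, spot_in, silhouettes, current_clock, current_joint_pos, current_qvel, current_joint_torque, current_position, current_orientation, current_force, current_torque, current_finger_gap, current_grip_force gives the robot as it stands. Calls block until the motion is done:
- move_ptp(position, orientation): joint-space move of the TCP to a pose.
- servo_line(position, orientation=None, rate=0.15, contact_N=None): straight line of the TCP; orientation=None keeps the orientation; rate is the mean speed in m/s. With contact_N (N) it stops when the force on the tool has changed by that much, and returns True; else False.
- goto_joints(angles): joint-space move.
- move_gripper(opening): finger opening in m; the grip force is fixed at half the most; returns when the fingers have stopped.
- sleep(seconds).
- inverse_kinematics(position, orientation): joint angles nearest the present ones, or None.
- capture(name): name is "scene" or "top" or "wrist"; returns a dict with "image" (420x560x3 uint8, blue, green, red), "range_z" (420x560 float32, m along the optical axis (not along the pixel's ray), 0 where there is no reading), "intrinsics" (3x3 intrinsics, pixels), "k1" (the pictures are not rectified: a ray, as slopes to the right and down, at radius r is drawn at 1 + k1 r^2 times it, then the intrinsics apply), "R" (3x3) and "t" (3): a world point X has camera coordinates R X + t. Camera axes: x right, y down, z forward; pixel columns grow to the right and rows downward; lengths in m; the calibration is good to about 2 mm. A picture is of the moment at which its call begins.
A pose or a line that the arm cannot do raises PlanningError and nothing moves.
- close_job(): hands the job in; it is judged then, once.
Trained networks look in the newest picture that a camera, given by its name, has taken for a name from the list of things; names that differ only in an ending like _2 or _b are one class to them, and where a whole thing is asked for, a point or a joint stands for the part that bears it (a point fixed in the world has none). Each returns a list of dicts, best first, with "conf" (0 to 1); they miss things now and then, are a little off and sometimes report something else, mostly with a low value. They report only what shows in the picture. A call takes as long as a camera call. They do not tell look-alikes from the thing itself.
- spot_in(camera, query): "xy" ([column, row] in pixels, amid what is visible of it).
- silhouettes(camera, query): "region" (420x560 bool, what is visible of it) and "xy" ([column, row] in pixels, amid what is visible of it).
Readings, each from a call of its own:
- current_clock(): time.
- current_joint_pos(): joint angles.
- current_qvel(): joint speeds.
- current_joint_torque(): joint torques, N m.
- current_position(): TCP position.
- current_orientation(): TCP orientation.
- current_force(): force on the tool from outside, world axes, zero at the start.
- current_torque(): the same for the moment, N m.
- current_finger_gap(): finger opening in m.
- current_grip_force(): force on a finger pad.
Only numpy, scipy, OpenCV 4.12 (cv2) and the standard library are available. Lean on these libraries where they do the work, as an engineer would, in place of code of your own. Each camera call takes 0.05 s, during which the arm holds its last target. There are 200 camera calls.

## Working session

There is one attempt and no reset: what is moved stays moved. The work goes in short steps, each a Python script; the robot and the scene stay as the last script left them, time stands still between calls to the robot, and variables do not carry over. Pictures are saved under pics/ and viewed, at most 14 in all, crops included, and the job is handed in when it is done.

```bash
mkdir -p pics
cat > h.py <<'E'
import numpy as np, cv2
from bench import *
def px2w(c,uv,z=None,d=None):
    K=c["intrinsics"];k=c["k1"]
    s=np.array([(uv[0]-K[0,2])/K[0,0],(uv[1]-K[1,2])/K[1,1]])
    p=s.copy()
    for _ in range(20): p=s/(1+k*(p@p))
    ray=c["R"].T@np.array([p[0],p[1],1]); o=-c["R"].T@c["t"]
    if z is not None: d=(z-o[2])/ray[2]
    return o+d*ray
def cloud(c):
    h,w=c["range_z"].shape;K=c["intrinsics"]
    u,v=np.meshgrid(np.arange(w),np.arange(h))
    s=np.stack([(u-K[0,2])/K[0,0],(v-K[1,2])/K[1,1]],-1);p=s.copy()
    for _ in range(20): p=s/(1+c["k1"]*(p**2).sum(-1,keepdims=True))
    X=np.dstack([p,np.ones((h,w))])*c["range_z"][...,None]
    return (X-c["t"])@c["R"]
E
python3 - <<'E'
from h import *
for n in ["scene","top"]:
    c=capture(n); cv2.imwrite(f"pics/{n}0.png",c["image"])
    P=cloud(c)
    print(n,"cam",(-c["R"].T@c["t"]).round(3))
    for q in ["small_mid","medium_mid","large_mid","pad_1_top","pad_2_top","pad_3_top","red_tab_top","yellow_tab_top","hung_pipette"]:
        for r in spot_in(n,q):
            u,v=np.round(r["xy"]).astype(int)
            print(q,round(r["conf"],2),(u,v),P[v,u].round(3))
print(current_clock(),current_orientation())
E
```

```text
scene cam [-0.018 -1.313  0.954]
small_mid 0.79 (np.int64(326), np.int64(321)) [ 0.455 -0.531  0.052]
small_mid 0.75 (np.int64(311), np.int64(360)) [ 0.366 -0.625  0.058]
small_mid 0.71 (np.int64(300), np.int64(300)) [ 0.438 -0.429  0.04 ]
small_mid 0.66 (np.int64(340), np.int64(348)) [ 0.442 -0.62   0.054]
medium_mid 0.94 (np.int64(289), np.int64(268)) [ 0.45  -0.341  0.074]
large_mid 0.68 (np.int64(245), np.int64(286)) [ 0.326 -0.344  0.061]
pad_1_top 0.48 (np.int64(267), np.int64(224)) [ 0.518 -0.041  0.006]
pad_2_top 0.7 (np.int64(262), np.int64(238)) [ 0.471 -0.111  0.012]Traceback (most recent call last):
  File "<stdin>", line 7, in <module>
ValueError: it knows: large_mid, medium_mid, pad_1_top, pad_2_top, pad_3_top, red_tab_top, small_mid, yellow_tab_top
```

Run:
```python
from h import *
for n in ["top"]:
    c=capture(n); cv2.imwrite(f"pics/{n}0.png",c["image"])
    P=cloud(c); np.save("top_P.npy",P)
    print(n,"cam",(-c["R"].T@c["t"]).round(3))
    for q in ["small_mid","medium_mid","large_mid","pad_1_top","pad_2_top","pad_3_top","red_tab_top","yellow_tab_top"]:
        for r in spot_in(n,q):
            u,v=np.round(r["xy"]).astype(int)
            print(q,round(r["conf"],2),u,v,P[v,u].round(3))
print(current_clock(),current_orientation())
```

```text
top cam [ 0.207 -0.307  1.589]
small_mid 0.75 381 231 [ 0.441 -0.592  0.082]
small_mid 0.53 318 231 [ 0.441 -0.401  0.077]
small_mid 0.41 381 256 [ 0.365 -0.59   0.078]
medium_mid 0.64 291 232 [ 0.434 -0.318  0.103]
large_mid 0.63 289 262 [ 0.34  -0.312  0.148]
pad_1_top 0.87 203 211 [ 0.515 -0.035  0.009]
pad_2_top 0.92 225 229 [ 0.456 -0.108  0.013]
pad_3_top 0.88 245 243 [ 0.412 -0.172  0.007]
red_tab_top 0.57 255 256 [ 0.371 -0.205  0.009]
yellow_tab_top 0.45 189 204 [0.537 0.011 0.014]
0.9 [ 9.75480286e-01  2.20086822e-01 -3.65485298e-06 -4.74586996e-05]
```

View pics/scene0.png

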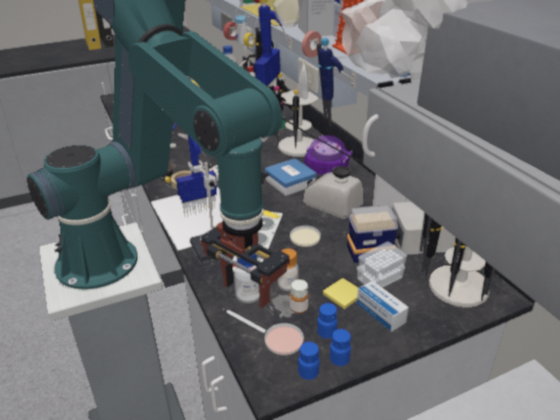

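View pics/top0.png

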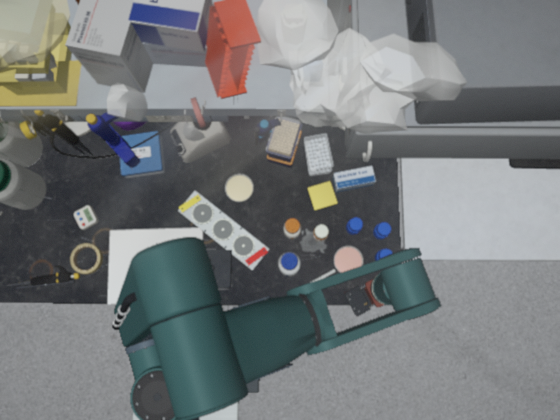

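The top view shows orange cap (291,228), white-capped amber vial (321,231) and large blue-cap bottle (289,262). Three small blue vials at (356,226), (383,230), (384,256) are look-alikes of small_mid, so I choose (321,231), white cap. Rail: yellow tab (189,204), pads (203,213), (223,229), (243,245), red tab (257,256). In the scene view, the stand pipette is at (195,170) and the hung ones at (265,50) and (327,75).

Run:
```python
from h import *
c=capture("top"); P=cloud(c); hsv=cv2.cvtColor(c["image"],cv2.COLOR_BGR2HSV)
img=c["image"]
cv2.imwrite("pics/crop1.png",cv2.resize(img[180:285,170:400],None,fx=3.4,fy=3.4,interpolation=cv2.INTER_CUBIC))
for n,u0,v0,h in [("S",321,231,.076),("M",291,228,.108),("L",289,262,.146)]:
    m=np.zeros(img.shape[:2],bool); m[v0-16:v0+17,u0-16:u0+17]=1
    m&=abs(P[...,2]-h)<.012
    k,l,st,cen=cv2.connectedComponentsWithStats(m.astype(np.uint8))
    i=1+np.argmax(st[1:,4]); print(n,st[i],cen[i].round(1),px2w(c,cen[i],z=h).round(4))
for n,q in [("pad1","pad_1_top"),("pad2","pad_2_top"),("pad3","pad_3_top"),("red","red_tab_top"),("yel","yellow_tab_top")]:
    r=silhouettes("top",q)
    for x in r: print(n,round(x["conf"],2),np.round(x["xy"],1),px2w(c,x["xy"],z=.0095).round(4), x["region"].sum())
# white dots
g=cv2.cvtColor(img,cv2.COLOR_BGR2GRAY).astype(float)
for u0,v0 in [(203,213),(223,229),(243,245)]:
    w=g[v0-5:v0+6,u0-5:u0+6]; w=np.clip(w-np.percentile(w,80),0,None)
    vv,uu=np.mgrid[v0-5:v0+6,u0-5:u0+6]; p=((uu*w).sum()/w.sum(),(vv*w).sum()/w.sum())
    print("dot",np.round(p,1),px2w(c,p,z=.009).round(4))
c=capture("scene"); P=cloud(c); hs=cv2.cvtColor(c["image"],cv2.COLOR_BGR2HSV)
cv2.imwrite("pics/crop2.png",cv2.resize(c["image"][0:220,140:380],None,fx=2.7,fy=2.7))
for n,(u1,u2,v1,v2) in {"stand":(170,225,130,205),"hungblue":(250,285,0,90)}.items():
    m=(hs[v1:v2,u1:u2,0]>105)&(hs[v1:v2,u1:u2,0]<130)&(hs[v1:v2,u1:u2,1]>150)
    Q=P[v1:v2,u1:u2][m]; print(n,len(Q),np.percentile(Q,[3,50,97],axis=0).round(3))
m=P[40:110,315:345].reshape(-1,3); m=m[m[:,2]>.35]; print(np.percentile(m,[3,50,97],axis=0).round(3))
```

```text
S [315 225  13  13 140] [320.9 231.1] [ 0.4409 -0.4094  0.076 ]
M [285 219  15  15 173] [291.7 225.7] [ 0.4521 -0.32    0.108 ]
L [280 253  18  18 237] [288.8 261.1] [ 0.3421 -0.3114  0.146 ]
pad1 0.59 [201.4 211.3] [ 0.5141 -0.0297  0.0095] 393
pad2 0.83 [224.5 231. ] [ 0.4502 -0.1061  0.0095] 396
pad3 0.76 [244.2 242.5] [ 0.4135 -0.1699  0.0095] 389
pad3 0.63 [287.9 266.6] [ 0.3377 -0.3091  0.0095] 462
red 0.67 [254.7 255.7] [ 0.3716 -0.204   0.0095] 181
yel 0.51 [188.8 203.7] [0.539  0.0121 0.0095] 169
dot [202.1 212.8] [ 0.5092 -0.0322  0.009 ]
dot [222.5 229. ] [ 0.4568 -0.0993  0.009 ]
dot [242.9 245.3] [ 0.4047 -0.166   0.009 ]
stand 766 [[0.274 0.    0.114]
 [0.321 0.036 0.162]
 [0.351 0.045 0.303]]
hungblue 1068 [[0.542 0.047 0.434]
 [0.577 0.074 0.494]
 [0.626 0.109 0.627]]
[[ 0.568 -0.29   0.421]
 [ 0.605 -0.243  0.539]
 [ 0.696 -0.072  0.621]]
```

View pics/crop1.png

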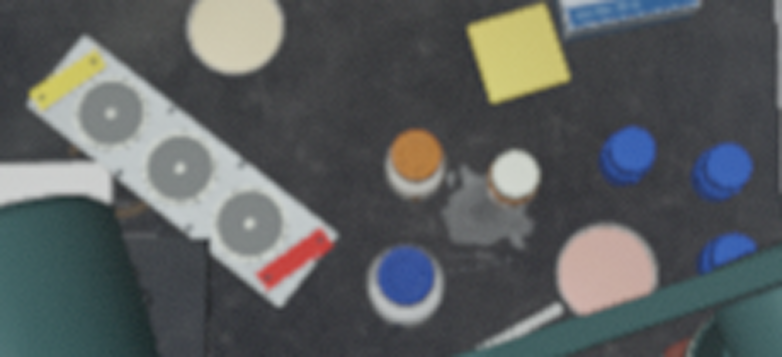

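View pics/crop2.png

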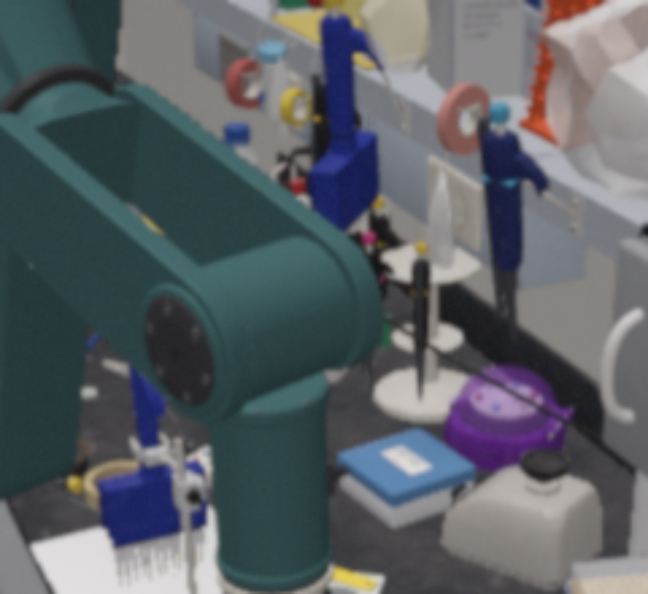

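The crop confirms the choice: white cap at (515,175), orange (415,155), big blue (405,275). The pale spot by the vial looks like a flat stain. The second crop shows the hung pipettes close to the wrist's reach at pad 1, so I check the arm's geometry against them before moving.

Run:
```python
from h import *
from scipy.spatial.transform import Rotation as Ro
q0=np.array(current_orientation())
A=[];B=[];rows=[]
for r in np.linspace(.42,.85,6):
  for z in (.1,.2,.3):
    for pitch in (0,-.3):
      th=-.6
      # tool x axis oriented radially
      R=Ro.from_euler("z",th)*Ro.from_euler("y",np.pi+pitch)
      q=inverse_kinematics([r*np.cos(th),r*np.sin(th),z],R.as_quat())
      if q is None: continue
      rows.append((r*np.cos(th),r*np.sin(th),z,*q))
rows=np.array(rows); print(len(rows)); print(rows[:4].round(3))
X=rows[:,:3];Q=rows[:,3:]
ok=abs(Q[:,3])<.6; 
# pitched: generic FK fit
from scipy.optimize import least_squares
def fk(p,q):
    a1,h,d,L2,e,L3,Lt=p
    T=lambda R,t:(R,t)
    Rz=Ro.from_euler("z",q[0]);sh=Rz.apply([a1,d,h])
    R2=Rz*Ro.from_euler("y",q[1]);el=sh+R2.apply([0,0,L2])
    R3=R2*Ro.from_euler("y",q[2]);wr=el+R3.apply([e,0,L3])
    R5=R3*Ro.from_euler("z",q[3])*Ro.from_euler("y",q[4])
    return sh,el,wr,wr+R5.apply([0,0,Lt])
f=lambda p:np.concatenate([fk(p,q)[3]-x for x,q in zip(X,Q)])
s=least_squares(f,[0,.4,.07,.4,0,.4,.3]); print("fit",s.x.round(4),abs(s.fun).max().round(5))
np.save("kin.npy",s.x)
for n,p,z in [("p1",(.509,-.032),.122),("p1up",(.509,-.032),.16),("L",(.342,-.311),.113),("p3",(.405,-.166),.055)]:
    q=inverse_kinematics([*p,z],q0); print(n,np.round(q,2),[w.round(3) for w in fk(s.x,q)])
q=current_joint_pos(); sh,el,wr,t=fk(s.x,q); print("now",el.round(3),wr.round(3))
# arm extents around wrist / forearm from clouds
for cam in ("top","scene"):
    P=cloud(capture(cam)).reshape(-1,3)
    m=(np.linalg.norm(P-wr,axis=1)<.15); D=P[m]
    # local frame: radial, lateral, z
    Rz=Ro.from_euler("z",-q[0]); d=Rz.apply(D-wr)
    print(cam,m.sum(),np.percentile(d,[1,50,99],axis=0).round(3))
    ax=(wr-el)/np.linalg.norm(wr-el); s_=(P-el)@ax; 
    d=Rz.apply(P-el-s_[:,None]*ax); 
    for a in (.0,.1,.2,.3):
        k=(abs(s_-a)<.03)&(np.linalg.norm(d,axis=1)<.16); print(a,k.sum(),np.percentile(d[k],[1,50,99],axis=0).round(3).tolist() if k.any() else "")
    if cam=="scene":
        S=P[(P[:,2]>.2)&(P[:,2]<.7)&(P[:,0]>.2)&(P[:,0]<.75)&(P[:,1]>-.35)&(P[:,1]<.25)]
        for lo,hi in ((-.35,-.2),(0.02,.2)):
            k=S[(S[:,1]>lo)&(S[:,1]<hi)&(S[:,2]>.4)&(S[:,0]>.45)]; print("hung",lo,len(k),np.percentile(k,[1,5,50,95,99],axis=0).round(3).tolist())
```

```text
36
[[ 0.347 -0.237  0.1   -0.765  0.222  1.992 -0.     0.928 -1.736]
 [ 0.347 -0.237  0.1   -0.833  0.088  2.245  0.138  0.52  -1.914]
 [ 0.347 -0.237  0.2   -0.765  0.084  1.86   0.     1.198 -1.736]
 [ 0.347 -0.237  0.2   -0.833 -0.098  2.091  0.09   0.858 -1.853]]
fit [-0.      0.2665  0.0689  0.6111  0.1122  0.4336  0.4129] 0.0
p1 [-0.2   0.31  1.78  0.    1.05  0.93] [array([0.014, 0.068, 0.267]), array([0.196, 0.031, 0.849]), array([ 0.509, -0.032,  0.535]), array([ 0.509, -0.032,  0.122])]
p1up [-0.2   0.26  1.74  0.    1.14  0.93] [array([0.014, 0.068, 0.267]), array([0.169, 0.036, 0.857]), array([ 0.509, -0.032,  0.573]), array([ 0.509, -0.032,  0.16 ])]
L [-0.89  0.26  1.89  0.    0.99  0.24] [array([0.053, 0.043, 0.267]), array([ 0.152, -0.077,  0.857]), array([ 0.342, -0.311,  0.526]), array([ 0.342, -0.311,  0.113])]
p3 [-0.55  0.32  2.    0.    0.82  0.58] [array([0.036, 0.059, 0.267]), array([ 0.2  , -0.041,  0.846]), array([ 0.405, -0.166,  0.468]), array([ 0.405, -0.166,  0.055])]
now [ 0.134 -0.181  0.839] [ 0.258 -0.542  0.604]
top 4017 [[-0.118 -0.06  -0.131]
 [-0
[... 280 characters left out ...]
001]]
0.3 751 [[-0.037, -0.059, -0.061], [0.002, -0.042, 0.004], [0.008, 0.058, 0.013]]
scene 10721 [[-0.132 -0.067 -0.14 ]
 [ 0.013 -0.026  0.013]
 [ 0.046  0.055  0.077]]
0.0 0 
0.1 213 [[-0.051, -0.061, -0.083], [-0.022, -0.059, -0.035], [-0.005, 0.131, -0.008]]
0.2 1839 [[-0.033, -0.061, -0.054], [-0.006, -0.025, -0.009], [0.002, 0.042, 0.003]]
0.3 2135 [[-0.043, -0.062, -0.07], [-0.014, 0.021, -0.023], [0.007, 0.055, 0.012]]
hung -0.35 2004 [[0.567, -0.348, 0.427], [0.571, -0.344, 0.458], [0.598, -0.267, 0.553], [0.661, -0.226, 0.654], [0.681, -0.205, 0.693]]
hung 0.02 2818 [[0.539, 0.022, 0.415], [0.552, 0.031, 0.429], [0.634, 0.077, 0.522], [0.684, 0.16, 0.634], [0.692, 0.181, 0.652]]
```

Pad 1 is the tight spot: the wrist (about 65 mm half-width) passes about 1–2 cm from the blue hung pipette, so I approach from −y in straight lines. The order will be small, medium, large, with the fingers closing across the row. First I hover and check with the wrist camera.

```bash
cat >> h.py <<'E'
from scipy.spatial.transform import Rotation as Ro
_row=np.array([.1045,.134]);_row/=np.linalg.norm(_row)
OR=Ro.from_matrix(np.column_stack([[*_row,0],[_row[1],-_row[0],0],[0,0,-1]])).as_quat()
E
python3 - <<'E'
from h import *
print(inverse_kinematics([.405,-.25,.26],OR))
move_ptp([.40,-.27,.30],OR)
c=capture("wrist"); cv2.imwrite("pics/w1.png",c["image"]); P=cloud(c)
print(current_clock(),(-c["R"].T@c["t"]).round(3))
for q in ["small_mid","medium_mid","large_mid","pad_1_top","pad_2_top","pad_3_top"]:
    for r in spot_in("wrist",q):
        u,v=np.round(r["xy"]).astype(int); print(q,round(r["conf"],2),u,v,P[v,u].round(3))
E
```

```text
[-6.98306095e-01  1.15583000e-01  1.66634992e+00 -4.44089210e-16
  1.35965973e+00 -3.59726040e-02]
2.6333 [ 0.445 -0.214  0.493]
small_mid 0.95 402 374 [ 0.366 -0.589  0.078]
small_mid 0.87 430 278 [ 0.474 -0.498  0.062]
small_mid 0.71 368 234 [ 0.444 -0.392  0.071]
medium_mid 0.65 340 182 [ 0.454 -0.308  0.107]
large_mid 0.9 272 232 [ 0.366 -0.3    0.138]
pad_2_top 0.98 237 35 [ 0.463 -0.102  0.009]
pad_3_top 0.65 238 106 [ 0.41  -0.168  0.008]
```

View pics/w1.png

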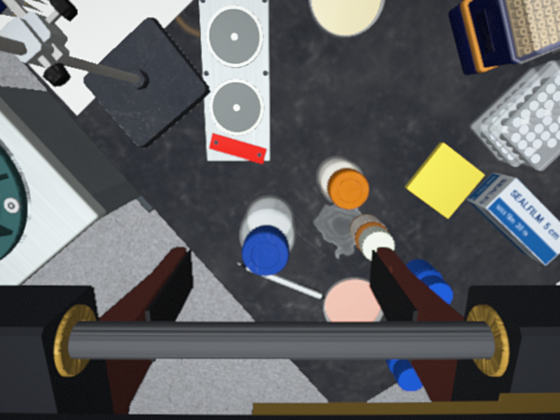

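The wrist view shows pads 2 and 3 at (234,36) and (236,107), with the red tab at (238,150) beside pad 3. The caps are orange (348,188), white (377,245) and blue (266,251), and the flat stain is at (340,230). I refine from this picture, then pick up the small one.

Run:
```python
from h import *
c=capture("wrist"); P=cloud(c); img=c["image"]; g=cv2.cvtColor(img,cv2.COLOR_BGR2GRAY).astype(float)
hv=cv2.cvtColor(img,cv2.COLOR_BGR2HSV)
for n,u0,v0 in [("p2",234,36),("p3",236,107)]:
    w=g[v0-7:v0+8,u0-7:u0+8]; w=np.clip(w-190,0,None); vv,uu=np.mgrid[v0-7:v0+8,u0-7:u0+8]
    p=((uu*w).sum()/w.sum(),(vv*w).sum()/w.sum()); print(n,np.round(p,1),px2w(c,p,z=.009).round(4))
for n,u0,v0,h in [("S",377,245,.076),("M",348,188,.108),("L",266,251,.146)]:
    m=np.zeros(g.shape,np.uint8); m[v0-30:v0+31,u0-30:u0+31]=1
    m&=(abs(P[...,2]-h)<.006).astype(np.uint8)
    k,l,st,cen=cv2.connectedComponentsWithStats(m); i=1+np.argmax(st[1:,4])
    cs,_=cv2.findContours((l==i).astype(np.uint8),cv2.RETR_EXTERNAL,cv2.CHAIN_APPROX_NONE)
    (x,y),r=cv2.minEnclosingCircle(max(cs,key=len)); print(n,st[i],cen[i].round(1),px2w(c,cen[i],z=h).round(4),(round(x,1),round(y,1),round(r,1)),px2w(c,(x,y),z=h).round(4), np.median(P[l==i][:,:2],axis=0).round(4))
```

```text
p2 [234.2  36.6] [ 0.4594 -0.1006  0.009 ]
p3 [236.3 107.5] [ 0.4069 -0.1677  0.009 ]
S [361 231  33  30 541] [375.7 242.5] [ 0.4455 -0.4049  0.076 ] (377.2, 245.9, 16.5) [ 0.4445 -0.4099  0.076 ] [ 0.4464 -0.4048]
M [ 330  171   39   39 1187] [348.8 190. ] [ 0.4565 -0.3209  0.108 ] (348.7, 190.1, 19.7) [ 0.4564 -0.3209  0.108 ] [ 0.4565 -0.3211]
L [ 242  231   48   46 1670] [265.7 253.6] [ 0.3479 -0.3121  0.146 ] (265.6, 253.5, 23.6) [ 0.3479 -0.312   0.146 ] [ 0.3478 -0.3124]
```

```bash
cat >> h.py <<'E'
def pick(xy,H,cap,lift):
    z=H-cap+.002
    servo_line([*xy,H+.06],OR,rate=.3)
    hit=servo_line([*xy,z],OR,rate=.12,contact_N=8)
    print("pick hit",hit,np.round(current_position(),4)); move_gripper(.03)
    print("gap",current_finger_gap(),"F",current_grip_force())
    if not hit: servo_line([*xy,z+lift],OR,rate=.2)
    print("gap",current_finger_gap(),np.round(current_force(),1),current_clock())
    return z
E
python3 - <<'E'
from h import *
xy=(.4445,-.4095)
servo_line([*xy,.25],OR,rate=.3)
z=pick(xy,.076,.026,.15)
c=capture("wrist"); cv2.imwrite("pics/w2.png",c["image"])
E
```

```text
pick hit False [ 0.4452 -0.4102  0.053 ]
gap 0.030495282428893888 F 0.0
gap 0.030036803540250755 [-0.3  0.4  0.2] 6.9333
```

View pics/w2.png

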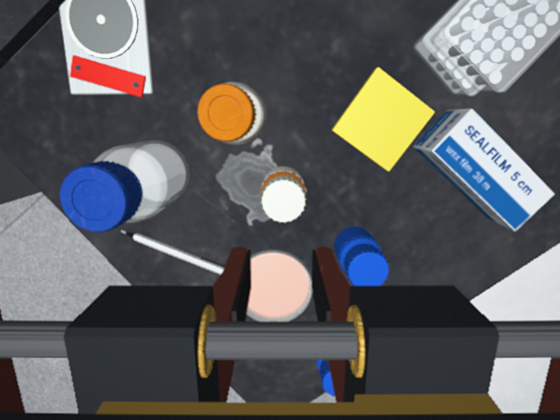

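The white cap is at (283,200), still upright and not between the fingers, so the grasp missed. I locate it again.

Run:
```python
from h import *
move_gripper(.088)
def cap(cam,u0,v0,h,w):
    c=capture(cam);P=cloud(c);m=np.zeros(P.shape[:2],np.uint8); m[v0-w:v0+w,u0-w:u0+w]=1
    print(cam,"z range",np.percentile(P[v0-w:v0+w,u0-w:u0+w,2],[1,50,90,99]).round(3), P[v0,u0].round(4))
    m&=(abs(P[...,2]-h)<.008).astype(np.uint8)
    k,l,st,cen=cv2.connectedComponentsWithStats(m); i=1+np.argmax(st[1:,4]); print(st[i],cen[i].round(1),px2w(c,cen[i],z=h).round(4),"cam",(-c["R"].T@c["t"]).round(3))
    return c
cap("wrist",283,200,.076,30)
cap("wrist",227,112,.108,35)
c=cap("top",321,231,.076,12)
print("tcp",np.round(current_position(),4),np.round(current_orientation(),3))
# where does TCP project in the wrist view
c=capture("wrist")
for X in (np.array([.4445,-.4095,.076]),np.array(current_position())):
    x=c["R"]@X+c["t"]; s=x[:2]/x[2]; s*=1+c["k1"]*(s@s); print((c["intrinsics"]@[*s,1])[:2].round(1))
cv2.imwrite("pics/t2.png",cv2.resize(c2:=capture("scene")["image"][230:400,190:400],None,fx=3.5,fy=3.5))
```

```text
wrist z range [-0.001  0.043  0.077  0.078] [ 0.4463 -0.4117  0.0772]
[ 261  178   44   44 1475] [282.3 199.8] [ 0.4457 -0.4114  0.076 ] cam [ 0.49  -0.353  0.396]
wrist z range [-0.001  0.106  0.108  0.109] [ 0.4592 -0.3235  0.1068]
[ 197   83   57   59 2561] [224.5 112.2] [ 0.4576 -0.3225  0.108 ] cam [ 0.49  -0.353  0.396]
top z range [-0.003  0.621  0.69   0.695] [ 0.346  -0.3678  0.6916]
[318 230   1   1   1] [318. 230.] [ 0.4442 -0.4006  0.076 ] cam [ 0.207 -0.307  1.589]
tcp [ 0.4445 -0.4095  0.202 ] [ 0.899  0.439 -0.    -0.   ]
[280. 199.]
[279.5 247.1]
```

View pics/t2.png

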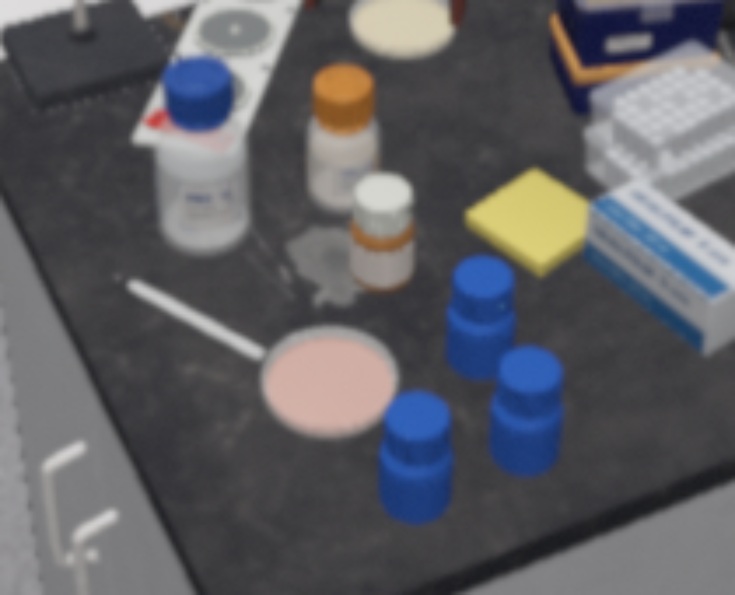

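The vial still stands exactly under the TCP, so the position was right. I go down again and look while closing in steps.

Run:
```python
from h import *
xy=(.445,-.4105)
servo_line([*xy,.136],OR,rate=.3); servo_line([*xy,.053],OR,rate=.12)
print(np.round(current_position(),4),np.round(current_force(),1))
a=capture("wrist")["image"]
for w in (.05,.044,.040,.036):
    move_gripper(w); print(w,current_finger_gap(),current_grip_force(),np.round(current_force(),1),np.round(current_position(),4))
b=capture("wrist")["image"]
cv2.imwrite("pics/w3.png",np.hstack([a[120:420,80:480],b[120:420,80:480]]))
print(current_clock())
```

```text
[ 0.4457 -0.4112  0.054 ] [0.9 0.4 0.4]
0.05 0.05010036213354779 0.0 [ 1.1 -0.  -0.6] [ 0.445  -0.4105  0.053 ]
0.044 0.04399073892213125 0.0 [ 0.4  0.3 -0. ] [ 0.445  -0.4105  0.053 ]
0.04 0.039945366295999346 0.0 [-0.3 -0.2  1. ] [ 0.445  -0.4105  0.053 ]
0.036 0.03622380960543924 0.0 [-0.3 -0.1  1.3] [ 0.445  -0.4105  0.053 ]
11.25
```

View pics/w3.png

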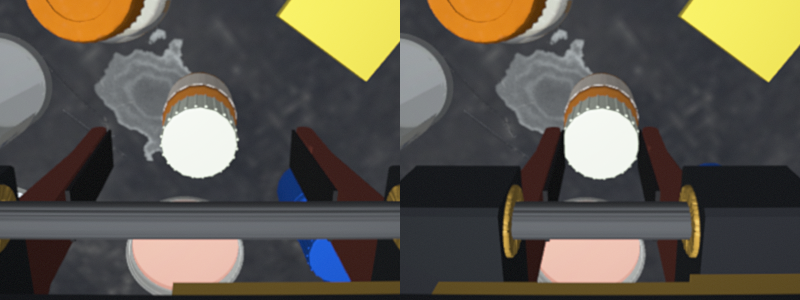

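Run:
```python
from h import *
c=capture("wrist");P=cloud(c);p=np.array(current_position());R=Ro.from_quat(current_orientation())
T=R.inv().apply((P-p).reshape(-1,3)).reshape(P.shape)
print("tool-frame (x,y,z) mm; cam", (R.inv().apply(-c["R"].T@c["t"]-p)*1e3).round())
for v in (245,255,265,275,285,300):
    print(v,[(u,*(T[v,u]*1e3).round().astype(int)) for u in (215,228,238,248,262,280,300,312,322,330,340)])
cv2.imwrite("pics/w4.png",cv2.resize(c["image"][190:340,180:380],None,fx=4,fy=4,interpolation=cv2.INTER_CUBIC))
```

```text
tool-frame (x,y,z) mm; cam [  73.    1. -194.]
245 [(215, np.int64(-18), np.int64(-48), np.int64(51)), (228, np.int64(-18), np.int64(-38), np.int64(52)), (238, np.int64(-18), np.int64(-31), np.int64(53)), (248, np.int64(8), np.int64(-16), np.int64(-19)), (262, np.int64(10), np.int64(-9), np.int64(-23)), (280, np.int64(10), np.int64(0), np.int64(-23)), (300, np.int64(10), np.int64(10), np.int64(-24)), (312, np.int64(10), np.int64(17), np.int64(-24)), (322, np.int64(-18), np.int64(31), np.int64(52)), (330, np.int64(-18), np.int64(37), np.int64(53)), (340, np.int64(-18), np.int64(44), np.int64(52))]
255 [(215, np.int64(-26), np.int64(-48), np.int64(53)), (228, np.int64(12), np.int64(-23), np.int64(-41)), (238, np.int64(12), np.int64(-19), np.int64(-43)), (248, np.int64(5), np.int64(-16), np.int64(-24)), (262, np.int64(5), np.int64(-9), np.int64(-24)), (280, np.int64(4), np.int64(0), np.int64(-23)), (300, np.int64(4), np.int64(11), np.int64(-22)), (312, np.int64(5), np.int64(17), np.int64(-24)), (322, np.int64(11), np.int64(20), np.int64(-39)), (330, np.int64(12), np.int64(23), np.int64(
[... 1585 characters left out ...]
 np.int64(3), np.int64(19), np.int64(-54)), (330, np.int64(10), np.int64(20), np.int64(-69)), (340, np.int64(12), np.int64(23), np.int64(-72))]
300 [(215, np.int64(12), np.int64(-22), np.int64(-84)), (228, np.int64(11), np.int64(-18), np.int64(-82)), (238, np.int64(0), np.int64(-17), np.int64(-62)), (248, np.int64(-63), np.int64(-25), np.int64(53)), (262, np.int64(-63), np.int64(-14), np.int64(52)), (280, np.int64(-63), np.int64(0), np.int64(53)), (300, np.int64(-62), np.int64(15), np.int64(52)), (312, np.int64(-63), np.int64(25), np.int64(53)), (322, np.int64(-4), np.int64(19), np.int64(-54)), (330, np.int64(9), np.int64(19), np.int64(-78)), (340, np.int64(13), np.int64(21), np.int64(-85))]
```

View pics/w4.png

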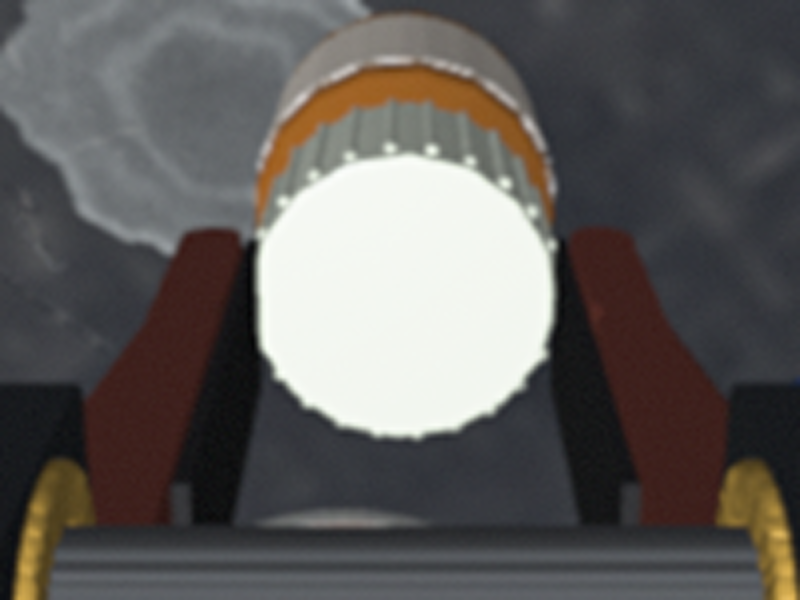

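Depth shows the finger ends about 38 mm above the reported TCP, while the cap top is 23 mm above it, so the fingers closed in air above the cap. I measure the tips and body precisely.

Run:
```python
from h import *
move_gripper(.07)
c=capture("wrist");P=cloud(c);p=np.array(current_position());R=Ro.from_quat(current_orientation())
T=R.inv().apply((P-p).reshape(-1,3)).reshape(P.shape)*1e3
for s in (-1,1):
    m=(abs(T[...,0])<22)&(s*T[...,1]>25)&(s*T[...,1]<75)&(T[...,2]<30)&(T[...,2]>-190)
    Q=T[m]; print(s,m.sum(),"tip z",np.percentile(Q[:,2],[90,97,99.5,100]).round(1))
    for a in range(-180,0,10):
        k=Q[(Q[:,2]>=a)&(Q[:,2]<a+10)]
        if len(k)>3: print(a,len(k),k.min(0).round(),k.max(0).round())
m=(abs(T[...,0])<60)&(abs(T[...,1])<110)&(T[...,2]<-60); Q=T[m]
print(np.percentile(Q[:,2],[1,25,50,75,99]))
print(current_joint_pos(), p)
```

```text
-1 9780 tip z [-57.4 -40.8 -33.6 -30.9]
-140 3369 [  10.  -57. -138.] [  22.  -34. -130.]
-130 1168 [   0.  -36. -130.] [  22.  -34. -120.]
-120 934 [  -9.  -37. -120.] [  16.  -35. -110.]
-110 584 [ -12.  -36. -110.] [   8.  -35. -100.]
-100 677 [ -11.  -47. -100.] [ 13. -35. -90.]
-90 772 [-11. -47. -90.] [ 13. -34. -80.]
-80 627 [ -4. -46. -80.] [ 13. -34. -70.]
-70 560 [ -8. -44. -70.] [ 13. -34. -60.]
-60 447 [ -9. -43. -60.] [ 13. -33. -50.]
-50 381 [ -9. -43. -50.] [ 13. -34. -40.]
-40 261 [ -9. -43. -40.] [ 13. -34. -31.]
1 9623 tip z [-56.9 -40.8 -33.6 -31.3]
-150 473 [  19.   25. -142.] [  21.   53. -140.]
-140 3264 [  13.   25. -140.] [  22.   57. -130.]
-130 892 [   3.   36. -130.] [  22.   38. -120.]
-120 732 [  -6.   37. -120.] [  16.   38. -110.]
-110 543 [ -11.   37. -110.] [   8.   38. -100.]
-100 671 [ -11.   37. -100.] [ 13.  49. -90.]
-90 780 [-11.  35. -90.] [ 13.  49. -80.]
-80 630 [ -4.  35. -80.] [ 13.  47. -70.]
-70 541 [ -9.  35. -70.] [ 13.  46. -60.]
-60 455 [ -9.  35. -60.] [ 13.  45. -50.]
-50 381 [ -9.  35. -50.] [ 13.  45. -40.]
-40 261 [ -9.  35. -40.] [ 13.  44. -31.]
[-146.0441128  -135.85461439 -129.98133542 -125.40469228  -65.46341146]
[-8.59163793e-01  5.15381849e-01  1.63811939e+00 -4.85738545e-06
  9.88087228e-01 -1.96845737e-01] [ 0.44499672 -0.41051625  0.05298911]
```

The real fingertips are 31 mm short of the reported TCP, and the body is shifted by the same amount. I subtract 31 mm from the commanded heights and descend with contact guarding.

```bash
cat >> h.py <<'E'
DZ=.031
def pick(xy,H,cap,lift):
    z=H-cap+.003-DZ
    if current_finger_gap()<.08: move_gripper(.088)
    servo_line([*xy,H+.02-DZ],OR,rate=.25)
    hit=servo_line([*xy,z],OR,rate=.08,contact_N=8)
    move_gripper(.03)
    print("hit",hit,np.round(current_position(),4),"gap",current_finger_gap(),"F",current_grip_force())
    if current_finger_gap()>.035 and not hit: servo_line([*xy,z+lift],OR,rate=.2)
    print("gap",current_finger_gap(),np.round(current_force(),1),current_clock())
    return z
E
python3 - <<'E'
from h import *
pick((.445,-.4105),.076,.026,.15)
E
```

```text
hit False [ 0.445  -0.4105  0.022 ] gap 0.039469797466864624 F 29.998797156731598
gap 0.0393952132992855 [-0.3  0.3 -1.6] 15.2
```

```bash
cat >> h.py <<'E'
def place(xy,z0,hover):
    zt=z0+.009
    hit=servo_line([*xy,zt+.015],OR,rate=.2)
    hit=servo_line([*xy,zt-.003],OR,rate=.03,contact_N=4)
    print("place",hit,np.round(current_position(),4),"expected z",zt)
    move_gripper(.07); move_gripper(.088)
    servo_line([*xy,hover],OR,rate=.2)
    print(np.round(current_force(),1),current_clock())
E
python3 - <<'E'
from h import *
servo_line([.4069,-.1677,.172],OR,rate=.25)
place((.4069,-.1677),.022,.15)
servo_line([.40,-.27,.27],OR,rate=.3)
c=capture("wrist"); cv2.imwrite("pics/w5.png",c["image"]);P=cloud(c)
def cap(n,h,lo,hi):
    m=((abs(P[...,2]-h)<.007)&(P[...,0]>lo[0])&(P[...,0]<hi[0])&(P[...,1]>lo[1])&(P[...,1]<hi[1])).astype(np.uint8)
    k,l,st,cen=cv2.connectedComponentsWithStats(m)
    for i in range(1,k):
        if st[i,4]>250: print(n,st[i],px2w(c,cen[i],z=h).round(4))
cap("S",.085,(.3,-.25),(.5,-.05)); cap("M",.108,(.4,-.37),(.51,-.27)); cap("L",.146,(.3,-.37),(.4,-.25))
print(current_clock())
E
```

```text
place True [ 0.4069 -0.1677  0.0307] expected z 0.031
[0.6 0.3 0.2] 19.55
S [ 208   86   41   42 1270] [ 0.4077 -0.1696  0.085 ]
M [ 336  176   42   43 1403] [ 0.4565 -0.3207  0.108 ]
L [ 241  242   52   50 1986] [ 0.3481 -0.3118  0.146 ]
20.275
```

View pics/w5.png

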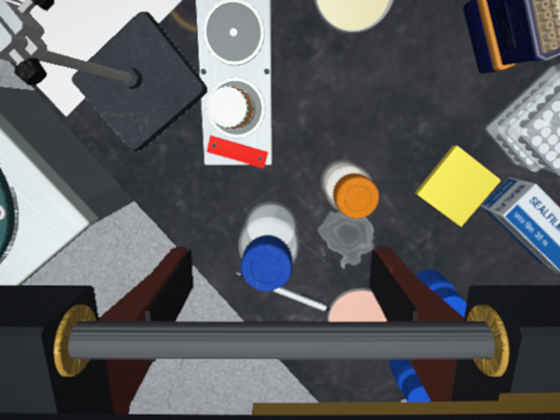

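The small vial stands upright on pad 3 at (232,105), about 2 mm off centre. Next is the medium bottle, followed by a look at pads 1 and 2.

Run:
```python
from h import *
servo_line([.4565,-.3208,.20],OR,rate=.3)
z=pick((.4565,-.3208),.108,.028,.12)
if current_finger_gap()<.04: raise SystemExit
servo_line([.4594,-.1006,z+.12],OR,rate=.25)
place((.4594,-.1006),z,.16)
servo_line([.42,-.20,.22],OR,rate=.3)
c=capture("wrist"); cv2.imwrite("pics/w6.png",c["image"]);P=cloud(c)
for n,h,x,y in (("S",.085,.4069,-.1677),("M",.117,.4594,-.1006)):
    m=((abs(P[...,2]-h)<.007)&(np.hypot(P[...,0]-x,P[...,1]-y)<.045)).astype(np.uint8)
    k,l,st,cen=cv2.connectedComponentsWithStats(m)
    for i in range(1,k):
        if st[i,4]>250: print(n,st[i],px2w(c,cen[i],z=h).round(4))
for r in spot_in("wrist","pad_1_top"): print("p1",r["conf"],np.round(r["xy"]),px2w(c,r["xy"],z=.009).round(4))
print(current_clock())
```

```text
hit False [ 0.4565 -0.3208  0.0521] gap 0.04480343718367429 F 30.000194907188416
gap 0.0448016803248667 [ 0.2 -0.3 -1.2] 23.5167
place True [ 0.4598 -0.1007  0.0607] expected z 0.061000000000000006
[ 0.1 -0.1  0.3] 27.45
S [ 229  158   44   44 1448] [ 0.408  -0.1692  0.085 ]
M [ 218   50   56   60 2602] [ 0.4605 -0.1024  0.117 ]
p1 0.83 [250.  22.] [ 0.4978 -0.0479  0.009 ]
28.1083
```

View pics/w6.png

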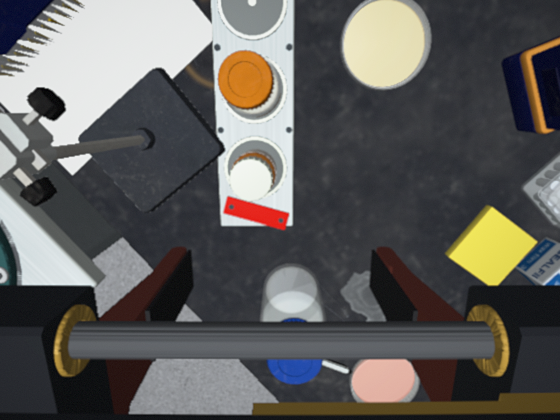

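Medium is upright on pad 2 with its cap at (246,80), about 2 mm off; small is still fine. Pad 1 is at (251,2) and clear. Now the large one.

Run:
```python
from h import *
p1=(.5117,-.0330)
servo_line([.348,-.312,.22],OR,rate=.25)
z=pick((.348,-.312),.146,.028,.14)
if current_finger_gap()<.045: raise SystemExit
f=np.array(current_force())
hit=servo_line([*p1,z+.14],OR,rate=.15,contact_N=12); print("carry",hit,np.round(current_position(),4),current_force()-f)
if hit: raise SystemExit
place(p1,z,.21)
servo_line([.42,-.20,.24],OR,rate=.2)
c=capture("wrist"); cv2.imwrite("pics/w7.png",c["image"]);P=cloud(c)
for n,h,x,y in (("S",.085,.4069,-.1677),("M",.117,.4594,-.1006),("L",.155,.512,-.033)):
    m=((abs(P[...,2]-h)<.007)&(np.hypot(P[...,0]-x,P[...,1]-y)<.045)).astype(np.uint8)
    k,l,st,cen=cv2.connectedComponentsWithStats(m)
    for i in range(1,k):
        if st[i,4]>250: print(n,st[i],px2w(c,cen[i],z=h).round(4))
cv2.imwrite("pics/s7.png",capture("scene")["image"])
print(current_clock())
```

```text
hit False [ 0.3479 -0.3119  0.09  ] gap 0.05134871895982989 F 29.9858495593071
gap 0.05087460784822137 [-0.6  0.1 -4. ] 31.5
carry False [ 0.5115 -0.0335  0.23  ] [ 0.49328496 -1.27793277  1.23151168]
place True [ 0.5114 -0.0327  0.0988] expected z 0.09899999999999999
[0.1 0.1 0.2] 36.7833
S [ 232  156   41   42 1279] [ 0.4078 -0.1692  0.085 ]
M [ 221   55   53   56 2252] [ 0.4605 -0.1024  0.117 ]
38.0
```

View pics/w7.png

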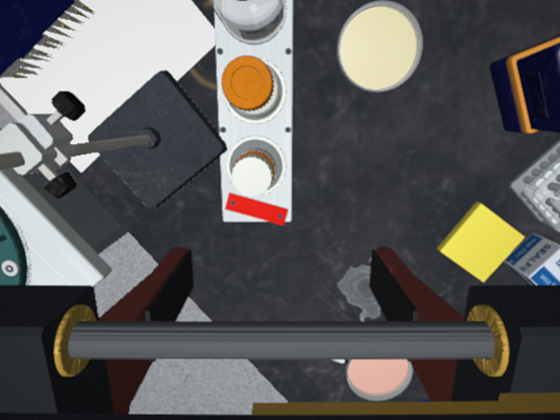

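All three stand on the rail; the large bottle at (250,15) is partly out of view. I back off and check it once.

Run:
```python
from h import *
servo_line([.37,-.30,.32],OR,rate=.3)
for cam,h0 in (("wrist",250),("top",60)):
    c=capture(cam);P=cloud(c)
    for n,h,x,y in (("S",.085,.4069,-.1677),("M",.117,.4594,-.1006),("L",.155,.512,-.033)):
        m=((abs(P[...,2]-h)<.009)&(np.hypot(P[...,0]-x,P[...,1]-y)<.045)).astype(np.uint8)
        k,l,st,cen=cv2.connectedComponentsWithStats(m)
        for i in range(1,k):
            if st[i,4]>h0: print(cam,n,st[i],px2w(c,cen[i],z=h).round(4),"off mm",((px2w(c,cen[i],z=h)[:2]-[x,y])*1e3).round(1))
    cv2.imwrite(f"pics/f_{cam}.png",c["image"])
```

```text
wrist S [ 218   51   37   39 1086] [ 0.4077 -0.1698  0.085 ] off mm [ 0.8 -2.1]
top S [235 236  14  14 141] [ 0.4028 -0.1674  0.085 ] off mm [-4.1  0.3]
top L [186 197  18  17 226] [ 0.5059 -0.0332  0.155 ] off mm [-6.1 -0.2]
```

View pics/f_wrist.png

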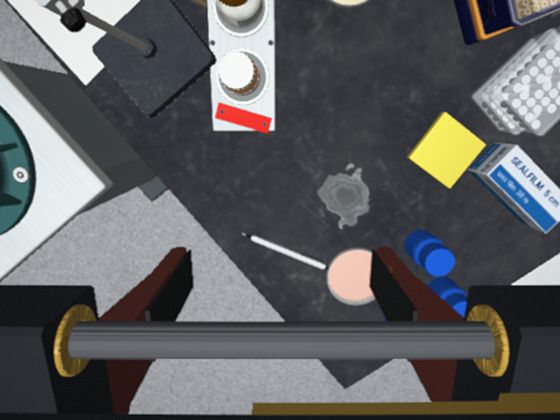

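The small vial is upright on pad 3. In the top camera the large bottle reads −6 mm in x, the same bias that camera had for it before (−5.8 mm), so it is centred.

```bash
python3 -c "
from bench import *
print(close_job(),current_clock())"
```

```text
the job is handed in; nothing more can be done
the job is handed in; nothing more can be done
```

I handed the job in with all three bottles upright and released: shortest by the red tab, middle on the middle pad, tallest by the yellow tab, each about 1–2 mm off centre by camera, at about 39 s of 77 s; the first grasp of the shortest closed in air (fingertips 31 mm above the reported TCP) and was redone.

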